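Thin copper cup onto the bench block

TASK

Pick up the thin copper cup, gripping it lightly (it dents if a finger presses on it with more than 40 N), and stand it upright in the middle of the dark steel bench block, ready to have its foot flattened. Set it down gently, without dropping it or pressing it hard onto the steel, let go, and leave the brass cup and the pewter cup where they stand.

Things in the scene. Friction and masses are not known exactly. Their poses are not given: they have to be found in the camera images.
- copper_cup: reddish copper cup, open at the top, round, straight-sided, standing upright on the bench: 48 mm outer diameter (42 mm at the foot, widening over the lowest 14 mm), 80 mm high, wall 3 mm, about 0.1 kg. Thin sheet: each finger may press on it with at most 40 N (80 N summed over both); a 20 N grip holds it well. Origin at the centre of its underside, z up along its axis.
- bench_block: dark grey solid steel square block lying flat, 110 x 110 mm and 30 mm high, fixed to the bench; origin at the centre of its underside, z up, so its top face is 30 mm above the origin; x and y along its edges. A wooden block of the same size with a white card on it stands nearby and is not meant.
- brass_cup: yellow brass cup of the same form and size as the copper cup (48 mm diameter, 80 mm high), loose on the bench, to be left alone; origin at the centre of its underside, z up.
- pewter_cup: grey pewter cup of the same form and size as the copper cup (48 mm diameter, 80 mm high), loose on the bench, to be left alone; origin at the centre of its underside, z up.

How it is judged:
By the outcome, as a careful person would: the job done as asked, in the order asked, and still so for the second after the job is handed in, with the robot touching nothing.
It also fails if it takes over 40 s, if anything falls off the work surface, if the arm or the gripper's body presses on something with over 40 N, if the wrist force passes 120 N, or if a joint passes its speed limit or range.

ROBOT

A 6-joint arm with a two-finger parallel gripper is mounted at the origin on the work surface. World frame = base frame: x ahead of the robot, y to its left, z up, the work surface at z = 0. Lengths are in m, angles in rad, forces in N, time in s.
With the tool pointing down it reaches from about 0.4 to 0.825 m from the base axis. Payload 7 kg.
Tool frame: the origin (TCP) lies on the centre line of the jaws, within the pads' length; the fingertips stand 14 mm ahead of it and the grasp point (between the pads) lies 5 mm behind it; z points along the fingers, y is the line along which they close (so a half turn about z gives the same grasp; the last joint's range is limited). The gripper opens to 88 mm and grips with 3 to 60 N. Pads are 19 mm wide; open, the fingers measure 130 mm over their backs; the gripper's body (78 mm by 193 mm) begins 47 mm behind the grasp point.
Start: joints at [1.501, 0.359, 0.012, 0, -1.224, -0.288], TCP at [0.236, 0.632, 0.241] pointing down, gripper open.
Joint ranges: [-3.07, 3.07], [-1.43, 2.12], [-1.02, 1.25], [-3.03, 1.67], [-3.05, -0], [-3.03, 3.03]. Speed limits (rad/s): [2.39, 2.39, 3.01, 3.14, 3.14, 3.14].

INTERFACE

Orientations are given as [roll, pitch, yaw] about the fixed x, y, z axes, in that order (R = Rz(yaw) Ry(pitch) Rx(roll)).
In Python, from station import arm gives the robot as it stands.
- The arm moves only by the tool move_arm, never from a script. Its argument "rows" is a list of rows, each an object with "translation": the shift along the tool's x, y, z in cm, a list of three; "rot": the turn, a rotation vector about the tool's x, y, z in degrees, a list of three; "hand": the closure, from 0 (fully open) to 1 (shut). A call has 1 to 8 rows; each row is the pose to reach, as a shift and turn from the pose commanded when the call began, along the tool's axes at that moment; what a row does not reach only later rows make up. A row lasts 1/12 s, in which the tool goes at most 41.7 mm and 7.16 degrees, less where a joint would pass 70% of its speed; a pose out of reach is approached as far as the arm can. A call with a gripper value outside its range is refused whole. The fingers move at their own pace and stop on an object; "squeeze" is the grip in N (left out, the last holds). Time passes only in rows, so rows that repeat a pose let the fingers close. It gives the time, the measured TCP pose, the force, the opening and the grip force at its end, in the units of the state.
- arm.get_state(): the state, without advancing time (a new reading comes with each control period).
- arm.grab_frame(name): name is "scene" or "top" or "wrist"; returns (picture, depth): 480x640x3 uint8, red, green, blue; 480x640 float32, m along the optical axis (not along the pixel's ray), 0 where there is no reading.
- arm.camera_params(name): a dict with "vfov" (degrees; the focal length in pixels is half the picture's height over the tangent of half this angle, whatever the lens; pixels are square), "cx", "cy" (the principal point, pixels), "k1" (the pictures are not rectified: a ray, as slopes to the right and down, at radius r is drawn at 1 + k1 r^2 times it, then the intrinsics apply), "position" and "orientation" of the camera in the world; the wrist camera has in their place "tool_from_camera" (4x4, takes a point from camera to tool coordinates, whose origin is the TCP and whose axes are the flange's). Camera axes: x right, y down, z forward; pixel columns grow to the right and rows downward; lengths in m; the calibration is good to about 2 mm. A picture is of the moment at which its call begins: read the wrist's pose just before it. camera_params takes no time and is no camera call.
- arm.job_done(): hands the job in; it is judged then, once.
Trained networks look in the newest picture that a camera, given by its name, has taken for a name from the list of things; names that differ only in an ending like _2 or _b are one class to them, and where a whole thing is asked for, a point or a joint stands for the part that bears it (a point fixed in the world has none). Each returns a list of dicts, best first, with "p" (0 to 1); they miss things now and then, are a little off and sometimes report something else, mostly with a low value. They report only what shows in the picture. A call takes as long as a camera call.
- arm.search_frame(label, camera): "point" ([x, y, z] in m, in the coordinates of the camera as it stood for that picture, good to about 4 mm: the middle of the surface that is visible of it).
- arm.pinpoint(label, camera): "point" ([x, y, z] in m, in the coordinates of the camera as it stood for that picture, good to about 4 mm: a listed point, or the origin of a listed thing).
The state is a dict: "t": time; "q": joint angles; "qd": joint speeds; "joint_efforts": joint torques, N m; "eef_pos": TCP position; "ee_rot": TCP orientation; "force": force on the tool from outside, world axes, zero at the start; "moment": the same for the moment, N m; "width": finger opening in m; "gripper_force": force on a finger pad.
Only numpy, scipy, OpenCV 4.12 (cv2) and the standard library are available. Lean on these libraries where they do the work, as an engineer would, in place of code of your own. Each camera call takes 0.05 s, during which the arm holds its last target. There are 200 camera calls.

## Working session

There is one attempt and no reset: what is moved stays moved. The work goes in short steps, Python scripts to look and compute and a tool call to move; the robot and the scene stay as the last step left them, time stands still between calls to the robot, and variables do not carry over. Pictures are saved under pics/ and viewed, at most 10 in all, crops included, and the job is handed in when it is done.

Besides the shell and the picture viewer there is one more tool, called after "Call:" as name(argument=value, ...), one argument or row to a line, values as JSON. move_arm: Moves the arm, as the interface text tells. Its arguments: {"type":"object","properties":{"rows":{"type":"array","items":{"type":"object","properties":{"translation":{"type":"array","items":{"type":"number"}},"rot":{"type":"array","items":{"type":"number"}},"hand":{"type":"number"}}}},"squeeze":{"type":"number"}},"required":["rows"]}

```bash
mkdir -p pics
cat > h.py <<'E'
import numpy as np, cv2
from scipy.spatial.transform import Rotation as R
from station import arm
def cam(name):
    p=arm.camera_params(name)
    if 'tool_from_camera' in p:
        s=arm.get_state(); T=np.eye(4); T[:3,:3]=toR(s['ee_rot']); T[:3,3]=s['eef_pos']
        return p, T@np.array(p['tool_from_camera'])
    T=np.eye(4); T[:3,:3]=toR(p['orientation']); T[:3,3]=p['position']; return p,T
def toR(o):
    o=np.array(o,float)
    if o.shape==(3,3): return o
    if o.size==4: raise ValueError('quat')
    return R.from_euler('xyz',o).as_matrix()
def cloud(name):
    p,T=cam(name); img,d=arm.grab_frame(name)
    f=240/np.tan(np.radians(p['vfov'])/2)
    K=np.array([[f,0,p['cx']],[0,f,p['cy']],[0,0,1]])
    v,u=np.mgrid[0:480,0:640]
    s=cv2.undistortPoints(np.stack([u.ravel(),v.ravel()],1).astype(float)[:,None],K,np.array([p['k1'],0,0,0,0.])).reshape(480,640,2)
    X=np.dstack([s*d[...,None],d]); W=X@T[:3,:3].T+T[:3,3]; W[d==0]=np.nan
    return img,d,W,T
E
python3 - <<'E'
from h import *
print(arm.get_state())
for n in ('scene','top','wrist'): print(n,arm.camera_params(n))
out=[]
for n in ('scene','top'):
    img,d,W,T=cloud(n); cv2.imwrite(f'pics/{n}0.png',img[...,::-1])
    for l in ('copper_cup','bench_block','brass_cup','pewter_cup'):
        for r in arm.pinpoint(l,n)[:3]: print(n,l,round(r['p'],2),(T[:3,:3]@r['point']+T[:3,3]).round(3))
E
```

```text
{'t': 0.0, 'q': array([ 1.50107280e+00,  3.59382361e-01,  1.10616814e-02, -3.40818540e-04,
       -1.22411509e+00, -2.88100575e-01]), 'qd': array([ 0.00048405,  0.00040998, -0.00204563, -0.00060056, -0.00108259,
        0.00028516]), 'joint_efforts': array([-1.50132011e-03, -5.82716990e+01,  2.93045533e+01,  6.99728429e+00,
        6.91508059e-03, -1.49643656e-04]), 'eef_pos': array([0.23627269, 0.63179544, 0.23962851]), 'ee_rot': array([ 3.13992974e+00, -1.58674297e-04, -3.57940031e-01]), 'force': array([-0.06374936, -0.14160962,  0.98458231]), 'moment': array([-0.00812393, -0.02842899, -0.02161287]), 'gripper_force': 0.0, 'width': 0.0875292580037525}
scene {'vfov': 42.71585141718496, 'cx': 318.4845985570267, 'cy': 243.85641949631105, 'k1': -0.15559891935479297, 'position': array([1.45311872, 0.07531296, 0.66721462]), 'orientation': array([-2.1670986 ,  0.01448413,  1.61974441])}
top {'vfov': 44.477612509462226, 'cx': 311.318743844812, 'cy': 237.60619242926472, 'k1': -0.01855018173326539, 'position': array([0.31778764, 0.03741224, 1.16621039]), 'orientation': array([-2.92171849,  0.00589798, -1.60415199])}
wrist {'vfov': 70.18309404340944, 'cx': 321.62156729403273, 'cy': 242.4401692023493, 'k1': -0.031366436923939305, 'tool_from_camera': array([[-1.84722228e-05, -9.62916669e-01, -2.69798976e-01,
         7.30497484e-02],
       [ 9.99998815e-01, -4.33115755e-04,  1.47733021e-03,
        -2.22553066e-04],
       [-1.53940007e-03, -2.69798629e-01,  9.62915536e-01,
        -1.45506252e-01],
       [ 0.00000000e+00,  0.00000000e+00,  0.00000000e+00,
         1.00000000e+00]])}
scene copper_cup 0.73 [0.457 0.333 0.004]
scene bench_block 0.89 [ 0.586 -0.27   0.001]
scene brass_cup 0.67 [0.462 0.124 0.003]
scene pewter_cup 0.7 [ 0.656  0.142 -0.002]
top copper_cup 0.6 [ 0.46   0.332 -0.002]
top bench_block 0.56 [ 0.591 -0.272  0.   ]
top brass_cup 0.79 [ 0.46   0.129 -0.001]
```

View pics/scene0.png

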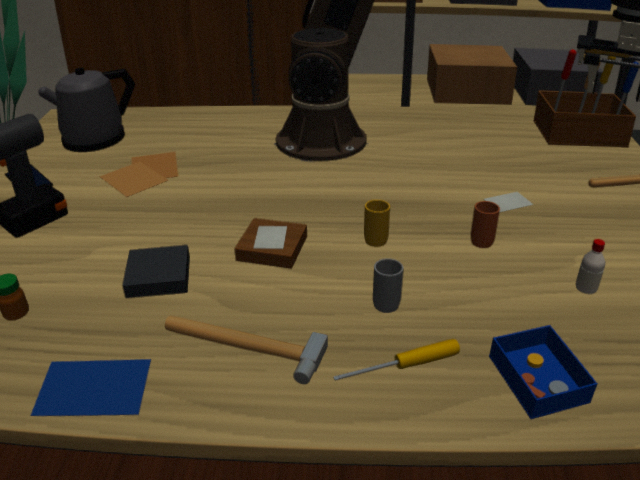

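View pics/top0.png

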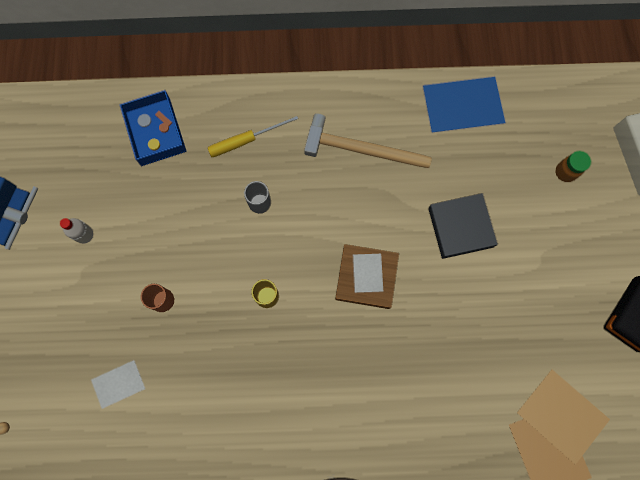

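Run:
```python
from h import *
for n in ('scene','top'):
    img,d,W,T=cloud(n)
    for nm,c,zr,r in (('copper',(.459,.332),(.074,.088),.04),('brass',(.461,.127),(.074,.088),.04),('pewter',(.656,.142),(.074,.088),.04),('block',(.588,-.271),(.024,.036),.1)):
        m=(np.hypot(W[...,0]-c[0],W[...,1]-c[1])<r)&(W[...,2]>zr[0])&(W[...,2]<zr[1])
        P=W[m]
        if len(P)<10: print(n,nm,len(P)); continue
        q=P[:,:2].astype(np.float32); v,u=np.nonzero(m)
        rc=cv2.minAreaRect(q*1000)
        print(n,nm,len(P),'circ',cv2.minEnclosingCircle(q*1000),'rect',rc,'z',np.median(P[:,2]).round(4),'uv',u.mean().round(),v.mean().round(),'rgb',img[m].mean(0).round())
```

```text
scene copper 214 circ ((460.3055419921875, 334.0857849121094), 26.876497268676758) rect ((460.2063293457031, 333.9565734863281), (45.985191345214844, 52.85178756713867), 70.98103332519531) z 0.0791 uv 486.0 209.0 rgb [63. 33. 19.]
scene brass 239 circ ((460.61712646484375, 127.21916198730469), 27.098703384399414) rect ((461.36767578125, 127.85820007324219), (45.08586120605469, 52.713436126708984), 88.33325958251953) z 0.0794 uv 377.0 207.0 rgb [82. 61. 15.]
scene pewter 303 circ ((653.9223022460938, 141.0895538330078), 25.676612854003906) rect ((654.1724853515625, 140.10537719726562), (48.77339553833008, 47.8936767578125), 17.50551414489746) z 0.0798 uv 388.0 268.0 rgb [57. 55. 52.]
scene block 2388 circ ((590.142578125, -267.9548034667969), 77.4699478149414) rect ((589.963623046875, -268.197021484375), (116.07742309570312, 111.06352996826172), 10.323010444641113) z 0.0315 uv 156.0 266.0 rgb [33. 35. 36.]
top copper 162 circ ((459.2929992675781, 334.17791748046875), 24.362316131591797) rect ((459.94537353515625, 333.877685546875), (46.718414306640625, 47.09469223022461), 9.88456916809082) z 0.0796 uv 153.0 296.0 rgb [117.  76.  53.]
top brass 138 circ ((461.34393310546875, 127.19476318359375), 24.052867889404297) rect ((461.3333435058594, 126.97843170166016), (45.199302673339844, 47.18031692504883), 87.19224548339844) z 0.0801 uv 264.0 291.0 rgb [149. 138.  64.]
top pewter 147 circ ((654.312255859375, 139.00238037109375), 25.1260986328125) rect ((653.56884765625, 138.93569946289062), (47.32927703857422, 46.93144226074219), 38.55182647705078) z 0.0794 uv 257.0 192.0 rgb [111. 111. 109.]
top block 2949 circ ((589.7691650390625, -267.8797607421875), 76.781005859375) rect ((589.556396484375, -269.13726806640625), (111.12091064453125, 111.9047622680664), 10.074666023254395) z 0.0301 uv 463.0 224.0 rgb [67. 70. 72.]
```

The scene view shows the copper cup at (485,224), the steel block at (157,271) and the wooden decoy at (270,242). The top view shows copper at (157,297) and steel at (463,225). The depth fits from both cameras agree: cup at (0.460, 0.334) and block centre at (0.5895, -0.2685) with its top at 0.030.

Call:
move_arm(
  rows=[
    {"translation":[2,1.3,0],"rot":[0,0,0],"hand":0},
    {"translation":[5,3.2,0],"rot":[0,0,0],"hand":0},
    {"translation":[8,5.1,0],"rot":[0,0,0],"hand":0},
    {"translation":[11,7,0],"rot":[0,0,0],"hand":0},
    {"translation":[14,9,0],"rot":[0,0,0],"hand":0},
    {"translation":[17,10.9,0],"rot":[0,0,0],"hand":0},
    {"translation":[19.5,12.5,0],"rot":[0,0,0],"hand":0},
    {"translation":[22,14.1,0],"rot":[0,0,0],"hand":0},
  ],
)

```text
t: 1.27
eef_pos: [0.3939, 0.4216, 0.2409]
ee_rot: [-3.141, -0.0, -0.358]
force: [0.4, 0.4, 1.1]
width: 0.0876
gripper_force: 0.0
```

Call:
move_arm(
  rows=[
    {"translation":[2.5,1.6,0],"rot":[0,0,0],"hand":0},
    {"translation":[5,3.2,0],"rot":[0,0,0],"hand":0},
    {"translation":[7.4,4.7,0],"rot":[0,0,0],"hand":0},
    {"translation":[8.8,5.7,0],"rot":[0,0,0],"hand":0},
    {"translation":[9.4,6,0],"rot":[0,0,0],"hand":0},
    {"translation":[9.4,6,0],"rot":[0,0,0],"hand":0},
    {"translation":[9.4,6,0],"rot":[0,0,0],"hand":0},
  ],
)

```text
t: 1.85
eef_pos: [0.4602, 0.3342, 0.2407]
ee_rot: [-3.141, -0.0, -0.358]
force: [-0.4, 0.8, -0.4]
width: 0.0875
gripper_force: 0.0
```

```bash
cat > m.py <<'E'
from h import *
import sys
def go(x,y,z):
    s=arm.get_state(); return (toR(s['ee_rot']).T@(np.array([x,y,z])-s['eef_pos'])*100).round(2)
if __name__=='__main__':
    s=arm.get_state(); print(s['t'],s['eef_pos'].round(4),s['ee_rot'].round(4),s['q'].round(2))
    img,d,W,T=cloud('wrist'); cv2.imwrite('pics/w1.png',img[...,::-1])
    m=(np.hypot(W[...,0]-.46,W[...,1]-.334)<.04)&(W[...,2]>.074)&(W[...,2]<.09)
    P=W[m]; print(len(P),cv2.minEnclosingCircle(P[:,:2].astype(np.float32)*1000),np.median(P[:,2]))
    print(go(.460,.334,.053))
E
python3 m.py
```

```text
1.85 [0.4602 0.3342 0.2407] [-3.1412 -0.     -0.3585] [ 0.97  0.18 -0.23 -0.   -1.16  0.24]
630 ((459.43780517578125, 334.132080078125), 23.901010513305664) 0.08099814498731275
[ 0.03  0.05 18.76]
```

Call:
move_arm(
  rows=[
    {"translation":[0,0,2],"rot":[0,0,0],"hand":0},
    {"translation":[0,0,4.5],"rot":[0,0,0],"hand":0},
    {"translation":[0,0,7],"rot":[0,0,0],"hand":0},
    {"translation":[0,0,9.5],"rot":[0,0,0],"hand":0},
    {"translation":[0,0,12],"rot":[0,0,0],"hand":0},
    {"translation":[0,0,14],"rot":[0,0,0],"hand":0},
    {"translation":[0,0,16],"rot":[0,0,0],"hand":0},
    {"translation":[0,0,17.5],"rot":[0,0,0],"hand":0},
  ],
)

```text
t: 2.57
eef_pos: [0.459, 0.3346, 0.0638]
ee_rot: [3.14, 0.001, -0.356]
force: [-0.3, 0.3, -0.2]
width: 0.0876
gripper_force: 0.0
```

Call:
move_arm(
  rows=[
    {"translation":[0,0,0.8],"rot":[0,0,0],"hand":0},
    {"translation":[0,0,1.2],"rot":[0,0,0],"hand":0},
    {"translation":[0,0,1.2],"rot":[0,0,0],"hand":0},
    {"translation":[0,0,1.2],"rot":[0,0,0],"hand":0.1},
    {"translation":[0,0,1.2],"rot":[0,0,0],"hand":0.2},
    {"translation":[0,0,1.2],"rot":[0,0,0],"hand":0.3},
    {"translation":[0,0,1.2],"rot":[0,0,0],"hand":0.36},
    {"translation":[0,0,1.2],"rot":[0,0,0],"hand":0.4},
  ],
  squeeze=15,
)

```text
t: 3.23
eef_pos: [0.4603, 0.3342, 0.0542]
ee_rot: [-3.141, -0.0, -0.358]
force: [-0.7, 0.5, 0.4]
width: 0.0597
gripper_force: 0.0
```

Call:
move_arm(
  rows=[
    {"translation":[0,0,0],"rot":[0,0,0],"hand":0.44},
    {"translation":[0,0,0],"rot":[0,0,0],"hand":0.48},
    {"translation":[0,0,0],"rot":[0,0,0],"hand":0.55},
    {"translation":[0,0,0],"rot":[0,0,0],"hand":0.7},
    {"translation":[0,0,0],"rot":[0,0,0],"hand":1},
    {"translation":[0,0,0],"rot":[0,0,0],"hand":1},
  ],
  squeeze=18,
)

```text
t: 3.73
eef_pos: [0.4602, 0.334, 0.0538]
ee_rot: [-3.142, -0.0, -0.358]
force: [-0.8, -1.8, 4.0]
width: 0.0484
gripper_force: 18.0
```

Call:
move_arm(
  rows=[
    {"translation":[0,0,-0.5],"rot":[0,0,0],"hand":1},
    {"translation":[0,0,-2],"rot":[0,0,0],"hand":1},
    {"translation":[0,0,-4],"rot":[0,0,0],"hand":1},
    {"translation":[0,0,-6.5],"rot":[0,0,0],"hand":1},
    {"translation":[0,0,-9],"rot":[0,0,0],"hand":1},
    {"translation":[0,0,-11.5],"rot":[0,0,0],"hand":1},
    {"translation":[0,0,-13.2],"rot":[0,0,0],"hand":1},
    {"translation":[0,0,-14],"rot":[0,0,0],"hand":1},
  ],
)

```text
t: 4.4
eef_pos: [0.4608, 0.3348, 0.1964]
ee_rot: [-3.138, -0.001, -0.358]
force: [0.5, 0.1, -1.6]
width: 0.0483
gripper_force: 18.0
```

```bash
python3 -c "
from m import *
s=arm.get_state();print(s['t'],s['eef_pos'],s['width'],s['gripper_force'],s['force'],go(.5895,-.2685,.194))
img,d,W,T=cloud('scene'); cv2.imwrite('pics/s2.png',img[60:360,250:640,::-1])"
```

```text
4.4 [0.4608097  0.33478957 0.19641396] 0.04828833728418429 17.99988736398518 [ 0.4659346   0.06279704 -1.63071468] [33.17 52.01  0.09]
```

View pics/s2.png

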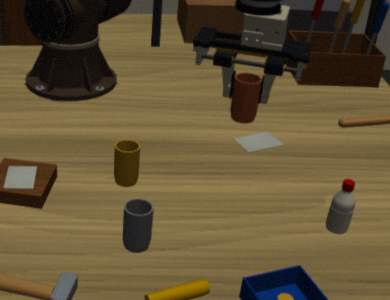

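The crop shows the cup hanging upright in the fingers at (246,97). Brass at (127,163) and pewter at (138,225) have not moved. Next is the carry across.

Call:
move_arm(
  rows=[
    {"translation":[0.4,0.6,0],"rot":[0,0,0],"hand":1},
    {"translation":[1.2,1.8,0],"rot":[0,0,0],"hand":1},
    {"translation":[2.4,3.7,0],"rot":[0,0,0],"hand":1},
    {"translation":[3.8,5.9,0],"rot":[0,0,0],"hand":1},
    {"translation":[5.3,8.3,0],"rot":[0,0,0],"hand":1},
    {"translation":[6.8,10.7,0],"rot":[0,0,0],"hand":1},
    {"translation":[8.4,13.1,0],"rot":[0,0,0],"hand":1},
    {"translation":[9.9,15.5,0],"rot":[0,0,0],"hand":1},
  ],
)

```text
t: 5.12
eef_pos: [0.4977, 0.1512, 0.1918]
ee_rot: [3.139, 0.002, -0.358]
force: [-0.2, -1.1, -1.1]
width: 0.0483
gripper_force: 18.0
```

Call:
move_arm(
  rows=[
    {"translation":[1.5,2.4,0],"rot":[0,0,0],"hand":1},
    {"translation":[3.1,4.8,0],"rot":[0,0,0],"hand":1},
    {"translation":[4.6,7.2,0],"rot":[0,0,0],"hand":1},
    {"translation":[6.1,9.6,0],"rot":[0,0,0],"hand":1},
    {"translation":[7.7,12,0],"rot":[0,0,0],"hand":1},
    {"translation":[9.2,14.4,0],"rot":[0,0,0],"hand":1},
    {"translation":[10.7,16.8,0],"rot":[0,0,0],"hand":1},
    {"translation":[12.2,19.2,0],"rot":[0,0,0],"hand":1},
  ],
)

```text
t: 5.78
eef_pos: [0.5441, -0.071, 0.1917]
ee_rot: [3.14, 0.003, -0.358]
force: [1.9, -0.4, -1.1]
width: 0.0482
gripper_force: 18.0
```

Call:
move_arm(
  rows=[
    {"translation":[1.5,2.4,0],"rot":[0,0,0],"hand":1},
    {"translation":[3.1,4.8,0],"rot":[0,0,0],"hand":1},
    {"translation":[4.6,7.2,0],"rot":[0,0,0],"hand":1},
    {"translation":[6.1,9.6,0],"rot":[0,0,0],"hand":1},
    {"translation":[7.5,11.8,0],"rot":[0,0,0],"hand":1},
    {"translation":[8.7,13.7,0],"rot":[0,0,0],"hand":1},
    {"translation":[9.7,15.2,0],"rot":[0,0,0],"hand":1},
    {"translation":[10.3,16.2,0],"rot":[0,0,0],"hand":1},
  ],
)

```text
t: 6.45
eef_pos: [0.5837, -0.2587, 0.1912]
ee_rot: [3.141, 0.004, -0.36]
force: [0.2, -0.5, -1.0]
width: 0.0482
gripper_force: 18.0
```

```bash
python3 -c "
from m import *
s=arm.get_state();print(s['t'],s['eef_pos'],s['ee_rot'],s['width'],s['gripper_force'],s['force'],go(.5895,-.2685,.194))"
```

```text
6.45 [ 0.58371975 -0.25869232  0.19117902] [ 3.14087197  0.00371542 -0.35980276] 0.04815586631541649 18.000108255073428 [ 0.21198965 -0.47051008 -1.03708303] [ 0.89  0.71 -0.28]
```

Call:
move_arm(
  rows=[
    {"translation":[0.5,0.7,0],"rot":[0,0,0],"hand":1},
    {"translation":[0.7,1.1,0],"rot":[0,0,0],"hand":1},
    {"translation":[0.7,1.1,0],"rot":[0,0,0],"hand":1},
    {"translation":[0.7,1.1,0],"rot":[0,0,0],"hand":1},
    {"translation":[0.7,1.1,0],"rot":[0,0,0],"hand":1},
    {"translation":[0.7,1.1,0],"rot":[0,0,0],"hand":1},
  ],
)

```text
t: 6.95
eef_pos: [0.5881, -0.2681, 0.1938]
ee_rot: [-3.141, -0.0, -0.357]
force: [0.7, 0.1, -0.6]
width: 0.0483
gripper_force: 18.0
```

```bash
python3 -c "
from m import *
s=arm.get_state();print(s['t'],s['eef_pos'],s['ee_rot'],s['force'],go(.5895,-.2685,.083))
for n in ('wrist','scene'):
    img,d,W,T=cloud(n); cv2.imwrite(f'pics/{n}3.png',img[...,::-1])
    b=(np.abs(W[...,0]-.59)<.09)&(np.abs(W[...,1]+.268)<.09)&(np.abs(W[...,2]-.03)<.006); print(n,b.sum(),cv2.minAreaRect(W[b][:,:2].astype(np.float32)*1000),np.median(W[b][:,2]))
    i=img.astype(float); c=(np.hypot(W[...,0]-.59,W[...,1]+.268)<.05)&(i[...,0]>1.4*i[...,2])&(W[...,2]>.05)&(W[...,2]<.25)
    z=W[c]; print('cup',c.sum(),np.percentile(z,[1,50,99],axis=0).round(4).tolist())"
```

```text
6.95 [ 0.58808525 -0.26814914  0.19381609] [-3.14140921e+00 -2.84080430e-04 -3.56746358e-01] [ 0.67266277  0.13109537 -0.64121525] [ 1.400e-01 -1.000e-02  1.108e+01]
wrist 10620 ((588.9334716796875, -269.01800537109375), (110.0231704711914, 110.38652801513672), 10.57763671875) 0.03138710778405421
cup 9072 [[0.5662, -0.2912, 0.1453], [0.593, -0.2694, 0.2042], [0.6112, -0.2454, 0.2221]]
scene 2397 ((590.7564697265625, -268.586181640625), (115.68172454833984, 111.77012634277344), 10.432459831237793) 0.031528037960797395
cup 1337 [[0.566, -0.3105, 0.143], [0.6062, -0.2662, 0.1901], [0.613, -0.2274, 0.229]]
```

View pics/scene3.png

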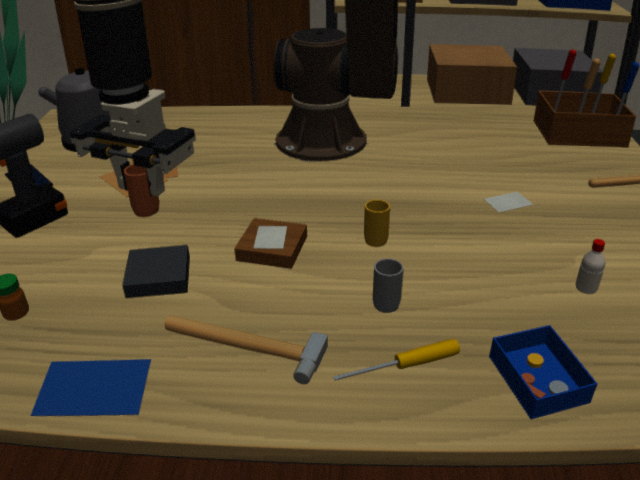

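The cup hangs upright at (143,190) above the steel block at (157,271). Its foot is at about z 0.140, so contact should come after roughly 11.0 cm.

Call:
move_arm(
  rows=[
    {"translation":[0.1,0,0.7],"rot":[0,0,0],"hand":1},
    {"translation":[0.1,0,2.2],"rot":[0,0,0],"hand":1},
    {"translation":[0.1,0,4.2],"rot":[0,0,0],"hand":1},
    {"translation":[0.1,0,6.2],"rot":[0,0,0],"hand":1},
    {"translation":[0.1,0,8],"rot":[0,0,0],"hand":1},
    {"translation":[0.1,0,9.4],"rot":[0,0,0],"hand":1},
    {"translation":[0.1,0,10.1],"rot":[0,0,0],"hand":1},
    {"translation":[0.1,0,10.4],"rot":[0,0,0],"hand":1},
  ],
)

```text
t: 7.72
eef_pos: [0.5882, -0.269, 0.0879]
ee_rot: [3.141, 0.002, -0.358]
force: [-0.2, -0.8, -0.9]
width: 0.0486
gripper_force: 18.0
```

Call:
move_arm(
  rows=[
    {"translation":[0,0,0],"rot":[0,0,0],"hand":1},
    {"translation":[0,0,0],"rot":[0,0,0],"hand":1},
    {"translation":[0,0,0],"rot":[0,0,0],"hand":1},
    {"translation":[0,0,0],"rot":[0,0,0],"hand":1},
  ],
)

```text
t: 8.05
eef_pos: [0.5896, -0.2695, 0.0906]
ee_rot: [-3.141, -0.002, -0.358]
force: [1.2, 0.2, -1.4]
width: 0.0485
gripper_force: 18.0
```

```bash
python3 -c "
from m import *
s=arm.get_state();print(s['t'],s['eef_pos'],s['ee_rot'],s['force'],go(.5895,-.2685,.0838))"
```

```text
8.05 [ 0.589599   -0.26946235  0.09062417] [-3.14130431e+00 -1.77330841e-03 -3.57662585e-01] [ 1.18472213  0.18433088 -1.35511255] [-0.04 -0.09  0.68]
```

Now creep down about 1 mm at a time until contact.

Call:
move_arm(
  rows=[
    {"translation":[0,0,0.1],"rot":[0,0,0],"hand":1},
    {"translation":[0,0,0.2],"rot":[0,0,0],"hand":1},
    {"translation":[0,0,0.3],"rot":[0,0,0],"hand":1},
    {"translation":[0,0,0.4],"rot":[0,0,0],"hand":1},
    {"translation":[0,0,0.45],"rot":[0,0,0],"hand":1},
    {"translation":[0,0,0.45],"rot":[0,0,0],"hand":1},
    {"translation":[0,0,0.45],"rot":[0,0,0],"hand":1},
  ],
)

```text
t: 8.63
eef_pos: [0.5889, -0.2694, 0.085]
ee_rot: [3.142, 0.0, -0.358]
force: [0.5, 0.2, -0.8]
width: 0.0486
gripper_force: 18.0
```

Call:
move_arm(
  rows=[
    {"translation":[0,0,0.05],"rot":[0,0,0],"hand":1},
    {"translation":[0,0,0.1],"rot":[0,0,0],"hand":1},
    {"translation":[0,0,0.1],"rot":[0,0,0],"hand":1},
    {"translation":[0,0,0.1],"rot":[0,0,0],"hand":1},
  ],
)

```text
t: 8.97
eef_pos: [0.589, -0.2693, 0.084]
ee_rot: [-3.142, 0.0, -0.358]
force: [1.0, -1.1, -0.8]
width: 0.0483
gripper_force: 18.0
```

Call:
move_arm(
  rows=[
    {"translation":[0,0,0.03],"rot":[0,0,0],"hand":1},
    {"translation":[0,0,0.06],"rot":[0,0,0],"hand":1},
    {"translation":[0,0,0.06],"rot":[0,0,0],"hand":1},
  ],
)

```text
t: 9.22
eef_pos: [0.5891, -0.2694, 0.0838]
ee_rot: [3.142, -0.0, -0.358]
force: [-0.7, 0.1, 2.4]
width: 0.0486
gripper_force: 18.0
```

Call:
move_arm(
  rows=[
    {"translation":[0,0,0.02],"rot":[0,0,0],"hand":1},
    {"translation":[0,0,0.04],"rot":[0,0,0],"hand":1},
    {"translation":[0,0,0.04],"rot":[0,0,0],"hand":1},
  ],
)

```text
t: 9.47
eef_pos: [0.5891, -0.2694, 0.0838]
ee_rot: [3.141, -0.001, -0.358]
force: [-2.2, 2.4, 5.1]
width: 0.0485
gripper_force: 18.0
```

The force went from -1 to +5 N and z has stopped at 0.0838, so the cup is in contact. Release gradually.

Call:
move_arm(
  rows=[
    {"translation":[0,0,0],"rot":[0,0,0],"hand":1},
    {"translation":[0,0,0],"rot":[0,0,0],"hand":1},
    {"translation":[0,0,0],"rot":[0,0,0],"hand":0.42},
    {"translation":[0,0,0],"rot":[0,0,0],"hand":0.38},
    {"translation":[0,0,0],"rot":[0,0,0],"hand":0.3},
    {"translation":[0,0,0],"rot":[0,0,0],"hand":0.2},
    {"translation":[0,0,0],"rot":[0,0,0],"hand":0.1},
    {"translation":[0,0,0],"rot":[0,0,0],"hand":0},
  ],
  squeeze=4,
)

```text
t: 10.13
eef_pos: [0.589, -0.2694, 0.0829]
ee_rot: [3.142, 0.0, -0.358]
force: [0.4, -0.2, -0.2]
width: 0.0754
gripper_force: 0.0
```

Call:
move_arm(
  rows=[
    {"translation":[0,0,0],"rot":[0,0,0],"hand":0},
    {"translation":[0,0,0],"rot":[0,0,0],"hand":0},
    {"translation":[0,0,0],"rot":[0,0,0],"hand":0},
  ],
)

```text
t: 10.38
eef_pos: [0.589, -0.2693, 0.083]
ee_rot: [3.142, 0.0, -0.358]
force: [-0.2, -0.0, 0.3]
width: 0.087
gripper_force: 0.0
```

```bash
cat > c.py <<'E'
from m import *
s=arm.get_state();print(s['t'],s['eef_pos'],s['width'],s['force'],s['gripper_force'])
for n in ('wrist','top','scene'):
    img,d,W,T=cloud(n); cv2.imwrite(f'pics/{n}_c%d.png'%(s['t']*100),img[...,::-1])
    for c,z in (((.5895,-.269),.11),((.461,.127),.08),((.654,.14),.08)):
        m=(np.hypot(W[...,0]-c[0],W[...,1]-c[1])<.034)&(abs(W[...,2]-z)<.005)
        if m.sum()>20: print(n,c,m.sum(),cv2.minEnclosingCircle(W[m][:,:2].astype(np.float32)*1000),np.median(W[m][:,2]))
E
python3 c.py
```

```text
10.3833 [ 0.58899175 -0.26933504  0.08303727] 0.08701213778157811 [-0.16398909 -0.02210498  0.27110922] 0.0
wrist (0.5895, -0.269) 2306 ((588.5410766601562, -268.9213562011719), 24.197710037231445) 0.11067875098044413
top (0.5895, -0.269) 42 ((583.1400146484375, -267.2233581542969), 22.55291748046875) 0.10962379787157783
top (0.461, 0.127) 130 ((461.228271484375, 127.23399353027344), 23.954341888427734) 0.0797909333162724
top (0.654, 0.14) 137 ((653.4349975585938, 138.71817016601562), 24.308834075927734) 0.08000464527409612
scene (0.5895, -0.269) 147 ((591.3096313476562, -270.73681640625), 26.34792137145996) 0.10856843356449586
scene (0.461, 0.127) 210 ((462.7650146484375, 128.83731079101562), 26.609983444213867) 0.08012926122628206
scene (0.654, 0.14) 275 ((654.2591552734375, 139.9366455078125), 25.14667320251465) 0.07996904898660795
```

The cup stands free and centred, so back straight up.

Call:
move_arm(
  rows=[
    {"translation":[0,0,-0.7],"rot":[0,0,0],"hand":0},
    {"translation":[0,0,-2],"rot":[0,0,0],"hand":0},
    {"translation":[0,0,-4],"rot":[0,0,0],"hand":0},
    {"translation":[0,0,-6.5],"rot":[0,0,0],"hand":0},
    {"translation":[0,0,-9],"rot":[0,0,0],"hand":0},
    {"translation":[0,0,-11.5],"rot":[0,0,0],"hand":0},
    {"translation":[0,0,-13],"rot":[0,0,0],"hand":0},
    {"translation":[0,0,-13.5],"rot":[0,0,0],"hand":0},
  ],
)

```text
t: 11.2
eef_pos: [0.5903, -0.2698, 0.2222]
ee_rot: [-3.141, -0.005, -0.357]
force: [0.0, -0.0, 0.8]
width: 0.0878
gripper_force: 0.0
```

Call:
move_arm(
  rows=[
    {"translation":[0,0,0],"rot":[0,0,0],"hand":0},
    {"translation":[0,0,0],"rot":[0,0,0],"hand":0},
    {"translation":[0,0,0],"rot":[0,0,0],"hand":0},
  ],
)

```text
t: 11.45
eef_pos: [0.5883, -0.2691, 0.2167]
ee_rot: [3.142, 0.002, -0.358]
force: [-0.3, -0.6, 0.1]
width: 0.0877
gripper_force: 0.0
```

```bash
python3 c.py; mv pics/scene_c1[1-9]*.png pics/final.png
```

```text
11.45 [ 0.58827358 -0.26910218  0.21672366] 0.08765478770656433 [-0.26131288 -0.5759792   0.09303253] 0.0
wrist (0.5895, -0.269) 893 ((588.1632080078125, -269.1376037597656), 24.00509262084961) 0.11100064644585933
top (0.5895, -0.269) 42 ((589.2794189453125, -286.53875732421875), 16.25798988342285) 0.10921064367334721
top (0.461, 0.127) 126 ((461.4256591796875, 127.61458587646484), 24.111602783203125) 0.07959292587218958
top (0.654, 0.14) 141 ((653.4100341796875, 139.28738403320312), 24.314882278442383) 0.07963596806035866
scene (0.5895, -0.269) 210 ((589.3418579101562, -267.8741760253906), 25.947227478027344) 0.10920660153211492
scene (0.461, 0.127) 209 ((461.2169189453125, 127.438720703125), 26.652502059936523) 0.07988231871827389
scene (0.654, 0.14) 280 ((653.3421020507812, 137.90016174316406), 26.76409912109375) 0.0800240644801879
```

View pics/final.png

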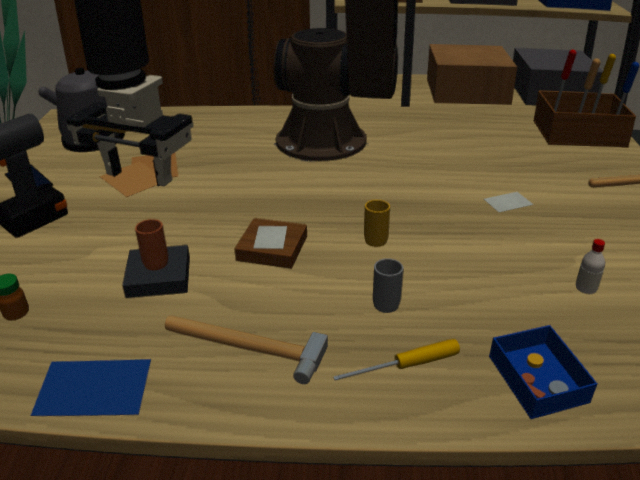

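The cup stands upright at (153,245) in the middle of the steel block. Brass (377,223) and pewter (388,286) have not moved, and the gripper is clear.

```bash
python3 -c "
from station import arm
print(arm.job_done())"
```

```text
the job is handed in; nothing more can be done
None
```

The copper cup stands upright within about 1–2 mm of the middle of the steel block, gripped at 18 N and set down at about 5 N; the brass and pewter cups have not moved, and the job was handed in at about 11.5 s.

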